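Scooter off its block: try the brake, put the stand down, hold it upright

ROBOT

A 6-joint arm with a two-finger parallel gripper is mounted at the origin on the work surface. World frame = base frame: x ahead of the robot, y to its left, z up, the work surface at z = 0. Lengths are in m, angles in degrees, forces in N, time in s.
With the tool pointing down it reaches from about 0.35 to 0.925 m from the base axis. Payload 6.4 kg.
Tool frame: the origin (TCP) lies midway between the tips of the shut fingers; the grasp point (between the pads) lies 19 mm behind it (arm.hold_point_z is the distance from the TCP to the grasp point, in m); z points along the fingers, y is the direction in which the jaws open and shut (so a half turn about z gives the same grasp; the last joint's range is limited). The gripper opens to 94 mm and grips with 3 to 60 N. Pads are 16 mm wide; open, the fingers measure 119 mm over their backs; the gripper's body (75 mm by 177 mm) begins 78 mm behind the grasp point.
Start: joints at [56.373, 14.043, 89.255, -0, 76.702, -9.975], TCP at [0.261, 0.595, 0.205] pointing down, gripper open.
Joint ranges: [-179.41, 179.41], [-58.25, 129.5], [7.25, 145.43], [-54.29, 234.29], [11.92, 165.04], [-157.13, 157.13]. Speed limits (degrees/s): [147.25, 147.25, 180, 180, 180, 180].

INTERFACE

Orientations are given as [roll, pitch, yaw] about the fixed x, y, z axes, in that order (R = Rz(yaw) Ry(pitch) Rx(roll)).
In Python, from plant import arm gives the robot as it stands. The module is installed in compiled form; this text tells all that it offers.
- The arm moves only by the tool send_rows, never from a script. Its argument "moves" is one flat list of numbers, 5 for each row, row after row: the closure in counts, from 0 (fully open) to 255 (shut), then the shift along the tool's x, y, z in cm, then the turn about the tool's z in rad. In form: [grip, x, y, z, twist, grip, x, y, z, twist, ...]. A call has 1 to 20 rows; each row shifts and turns the commanded pose from where the row before left it, along the tool's axes as they then stand; what a row does not reach is not made up. A row lasts 1/12 s, in which the tool goes at most 41.7 mm and 7.16 degrees, less where a joint would pass 70% of its speed; a pose out of reach is approached as far as the arm can. A call with a gripper value outside its range is refused whole. The fingers move at their own pace and stop on an object; the grip force is fixed at half the most. Time passes only in rows, so rows that do not move let the fingers close. It gives the time, the measured TCP pose, the force and the opening at its end, in the units of the state.
- arm.get_state(): the state, without advancing time (a new reading comes with each control period).
- arm.snapshot(name): name is "scene" or "top" or "wrist"; returns the picture (420x560x3 uint8, red, green, blue); there is no depth.
- arm.camera_model(name): a dict with "K" (3x3 intrinsics, pixels), "R" (3x3) and "t" (3): a world point X has camera coordinates R X + t. Camera axes: x right, y down, z forward; pixel columns grow to the right and rows downward; lengths in m; the calibration is good to about 2 mm. The wrist camera is an equidistant fisheye: a pixel r from the principal point sees the ray r / f radians off the axis. A picture is of the moment at which its call begins: read the wrist's pose just before it. camera_model takes no time and is no camera call; for the wrist camera it gives the pose at the moment of the call.
- arm.finish_job(): hands the job in, once; it reports no verdict.
The state is a dict: "clock": time; "joints": joint angles; "joint_velocities": joint speeds; "joint_efforts": joint torques, N m; "position": TCP position; "orientation": TCP orientation; "force": force on the tool from outside, world axes, zero at the start; "ft_torque": the same for the moment, N m; "opening": finger opening in m.
Only numpy, scipy, OpenCV 4.12 (cv2) and the standard library are available. Lean on these libraries where they do the work, as an engineer would, in place of code of your own. Each camera call takes 0.05 s, during which the arm holds its last target. There are 200 camera calls.

TASK

The scooter on the bench has just had its brake and side stand refitted and still leans on the timber block. Try the rear foot brake by pressing the fender pedal right down to its stop and letting it come back, then swing the side stand down past its spring until it sits on its stop, while the block still carries the scooter. Then grip the bare steerer tube, bring the scooter upright off the block with both wheels staying down where they are, and finish still holding it there upright, so that the block can be taken away; leave everything else on the bench alone.

Things in the scene. Friction and masses are not known exactly. Their poses are not given: they have to be found in the camera images.
- scooter: small electric kick scooter with its steering column taken off, 680 mm long, 4 to 6 kg, lying across the bench, leaning 0.11 rad to its left. Origin on the bench line midway between the 150 mm wheels; x to its left (away from the robot), y to its rear, z up the frame. Grey deck 130 wide, y -180 to 160, underside z 82, top z 132. Tyres are round-crowned: it tips freely about their line; wheels do not roll.
- steerer (a point): centre of the bare steel steerer tube that stands up from the head tube over the front wheel: 30 mm in diameter, bare for 25 mm above and 30 mm below this point, top raked 0.14 rad to the rear. In the scooter frame (upright, mm) at (0, -241, 297); axes as the scooter's. Below it is a 54 mm bearing cup.
- pedal_tread (a point): centre of the upper face of the rubber tread, 50 x 60 mm, on the black fender over the rear wheel: the foot-brake pedal. In the scooter frame (mm) (0, 262, 178) at rest; its hinge is 102 nearer the front, at z 150. Axes turn with the pedal.
- brake_pedal (a joint): foot-brake pedal angle, rad: 0 at rest, 0.10 hard down on its stop (tread 10 mm lower). A spring brings it back; about 3 N on the tread starts it and 7.5 N holds it on the stop.
- stand_pivot (a point): pivot of the side stand on the left (far) side of the deck, at (83, 30, 118) mm in the scooter frame; axes as the scooter's. The stand turns about the scooter's x axis through it.
- stand_leg (a point): point on the stand leg's axis 65 mm from the pivot. The leg is a 12 mm round steel bar, 94 mm from pivot to foot; folded, it points to the rear level along the deck, splayed 0.31 rad outwards, 25 mm or more clear of the deck here. Axes turn with the stand.
- stand_foot (a point): centre of the 20 mm rubber ball at the end of the stand leg. With the stand down and the scooter upright it is 30 mm above the bench; the scooter would rest on it at 0.175 rad of lean.
- stand (a joint): side-stand angle, rad: 0 folded back, grows as the leg swings down and forward, 1.75 on its stop, a little past straight down. An over-centre spring pulls it to the nearer end; dead centre at 0.87. Up to 0.3 Nm (about 5 N down on point stand_leg) is needed to start it; past dead centre it snaps down by itself.
- front_hub (a point): centre of the front wheel hub, 75 mm above the bench when upright.
- rear_hub (a point): centre of the rear wheel hub, 75 mm above the bench when upright.
- block: loose timber offcut, 60 x 90 mm, 75 mm tall, standing under the left edge of the deck between the stand and the front wheel and carrying the scooter's lean; origin under its centre.
- spanner: combination spanner, steel, 190 mm long, lying flat on the robot's side of the scooter; origin under its middle. Bystander
- driver: screwdriver, 200 mm long, lying flat beyond the scooter's stand; origin under its middle. Bystander
- green_bottle: green glass bottle, 62 mm across, 200 mm tall, standing beyond the rear wheel; origin under its centre. Bystander
- grease_tin: round steel tin, 80 mm across, 60 mm tall, standing beyond the front wheel; origin under its centre. Bystander
- parts_dish: empty steel parts dish, 104 mm across, 30 mm tall, standing beyond the timber block; origin under its centre. Bystander
- headset_cup: steel bearing ring, 54 mm across, 14 mm tall, lying on the robot's side of the front wheel; origin under its centre. Bystander
- hex_key: L-shaped hex key, 8 mm bar, 106 mm long, lying flat on the robot's side of the rear end; origin at the middle of its long arm. Bystander
Things that resemble listed ones, but are neither listed nor needed, are in the scene too. What is meant by the block is not pink, and is the larger of those in its own colour.

How it is judged (in metres and radians):
On the way, in this order (a step that is already met when the one before it is completed fails the run):
1. the fender pedal is pressed down on its stop, the scooter still on its block (value of joint brake_pedal above 0.09 rad and angle between steerer's own z axis and vertical above 0.07 rad), for 0.1 s.
2. the pedal is let back and the side stand is swung down on its stop, the scooter still leaning on its block (value of joint stand above 1.65 rad and value of joint brake_pedal below 0.03 rad and angle between steerer's own z axis and vertical above 0.07 rad and contact force between block and scooter above 0.5 N), for 0.2 s.
3. the scooter is held upright by its steerer (angle between steerer's own z axis and vertical below 0.05 rad and contact force between the fingers and scooter above 2 N and distance between the grasp point and steerer below 0.04 m), for 0.3 s.
At the end, for the whole second after the job is handed in: Fingers grip the steerer (over 2 N, grasp point within 40 mm of its centre); scooter within 0.05 rad of upright, at rest, hubs under 83 mm; no load on the block (under 0.3 N), stand foot's centre over 17 mm up; stand over 1.65 rad, pedal under 0.03 rad (all of step 3 and value of joint stand above 1.65 rad and value of joint brake_pedal below 0.03 rad and height (world z) of each of front_hub, rear_hub below 0.083 m and contact force between block and scooter below 0.3 N and height (world z) of stand_foot above 0.017 m and linear speed of scooter below 0.02 m/s and angular speed of scooter below 0.1 rad/s); the arm keeps its last pose, push and grip.
It fails at once if the scooter is dragged along the bench or lifted: a hub more than 50 mm from where it was (distance of any of front_hub, rear_hub from where it was at the start of the episode above 0.05 m).
It fails at once if the scooter is tipped over (angle between steerer's own z axis and vertical above 0.35 rad).
It fails at once if a thing that lies about on the bench is shifted more than 30 mm (distance of any of spanner, driver, green_bottle, grease_tin, parts_dish, headset_cup, hex_key from where it was at the start of the episode above 0.03 m).
It also fails if it takes over 61 s, if anything falls off the work surface, if the arm or the gripper's body presses on something with over 40 N, if the wrist force passes 120 N, or if a joint passes its speed limit or range.

## Working session

There is one attempt and no reset: what is moved stays moved. The work goes in short steps, Python scripts to look and compute and a tool call to move; the robot and the scene stay as the last step left them, time stands still between calls to the robot, and variables do not carry over. Pictures are saved under pics/ and viewed, about 8 in all and at most 12, crops included, and the job is handed in when it is done.

Besides the shell and the picture viewer there is one more tool, called after ">>>" as a command line: name --argument value ..., lists and objects as JSON in quotes. send_rows: Moves the arm, as the interface text tells. Its arguments: {"type":"object","properties":{"moves":{"type":"array","items":{"type":"number"}}},"required":["moves"]}

```bash
mkdir -p pics
python3 - <<'E'
from plant import arm
import cv2,numpy as np
s=arm.get_state()
print({k:np.round(v,3).tolist() for k,v in s.items()}, arm.hold_point_z)
for n in ["scene","top"]:
    im=arm.snapshot(n); cv2.imwrite(f"pics/{n}0.png",cv2.resize(im[:,:,::-1],None,fx=1.42,fy=1.42,interpolation=cv2.INTER_CUBIC)); np.save(n+"0.npy",im)
    c=arm.camera_model(n); print(n,{k:np.round(v,3).tolist() for k,v in c.items()})
E
```

```text
{'clock': 0.0, 'joints': [56.372, 14.083, 89.322, -0.002, 76.701, -9.975], 'joint_velocities': [-0.019, 0.03, 0.07, 0.07, -0.05, 0.043], 'joint_efforts': [-0.0, -41.586, -31.459, 0.068, 0.034, -0.0], 'position': [0.26, 0.595, 0.204], 'orientation': [-179.896, -0.016, 156.348], 'force': [-0.128, -0.494, -0.371], 'ft_torque': [0.008, -0.015, 0.011], 'opening': 0.094} 0.0188
scene {'K': [[544.199, 0.0, 272.233], [0.0, 544.199, 208.72], [0.0, 0.0, 1.0]], 'R': [[-0.101, 0.995, -0.017], [0.595, 0.047, -0.802], [-0.797, -0.091, -0.597]], 't': [0.109, -0.148, 1.977]}
top {'K': [[405.159, 0.0, 278.261], [0.0, 405.159, 204.804], [0.0, 0.0, 1.0]], 'R': [[0.002, -1.0, 0.02], [-0.991, -0.005, -0.134], [0.134, -0.02, -0.991]], 't': [-0.053, 0.533, 1.125]}
```

View pics/scene0.png

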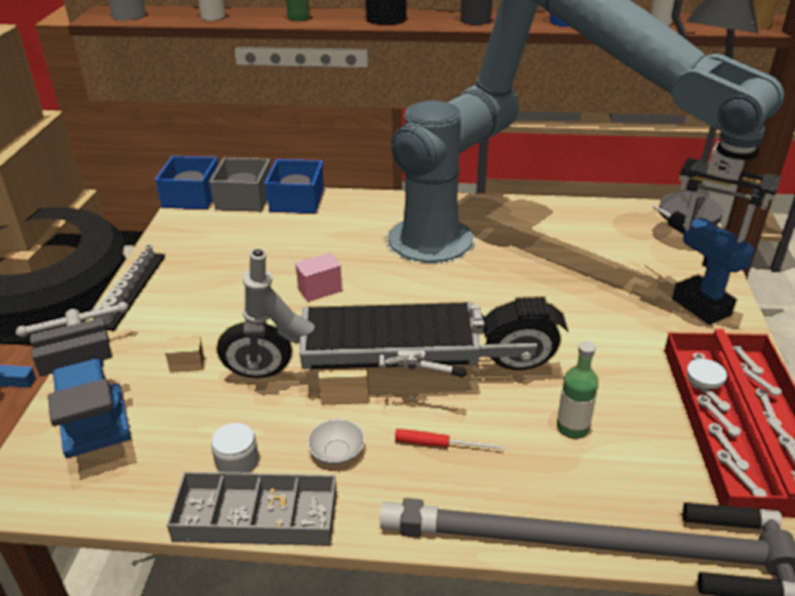

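View pics/top0.png

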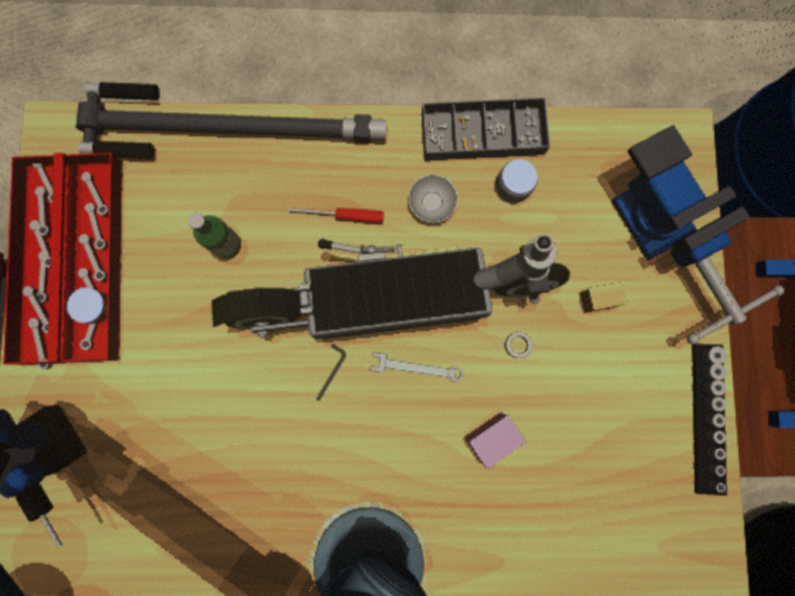

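Candidates for the block, in the scene picture: the pink cube at (320,277), the small tan block at (185,353) and the larger tan block under the deck at (343,385). I choose the last one. The scooter's front points to the robot's right (-y). Next is a close crop for the choice check and the feature pixels.

Run:
```python
import cv2,numpy as np
a=np.load("scene0.npy")[165:285,145:405,::-1]; b=np.load("top0.npy")[160:245,145:405,::-1]
f=lambda x:cv2.resize(x,None,fx=3,fy=2.9,interpolation=cv2.INTER_CUBIC)
cv2.imwrite("pics/crop.png",np.vstack([f(a),f(b)]))
print(f(a).shape)
```

```text
(348, 780, 3)
```

View pics/crop.png

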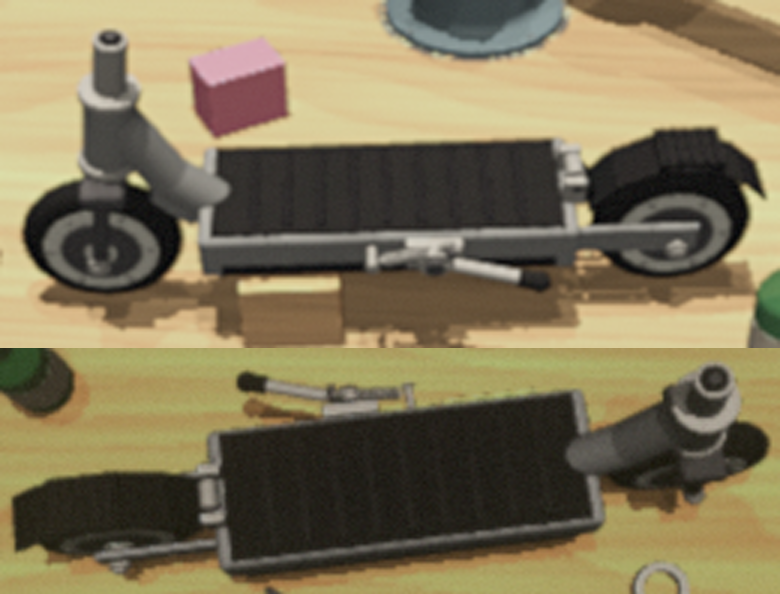

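The crop confirms it: the larger tan block sits under the deck's left edge at crop (290,310). Steerer top is at (109,38) and (714,378), and the stand's black ball at (538,281) and (248,381). Next I fit the scooter pose to these points and the deck corners.

```bash
cat > fit.py <<'E'
import numpy as np
from scipy.optimize import least_squares
from plant import arm
C={n:arm.camera_model(n) for n in("scene","top")}
def rot(yaw,lean):
    # scooter frame: x left, y rear, z up ; yaw about z, then lean about its y (top goes to +x)
    c,s=np.cos(yaw),np.sin(yaw); cl,sl=np.cos(lean),np.sin(lean)
    return np.array([[c,-s,0],[s,c,0],[0,0,1]])@np.array([[cl,0,sl],[0,1,0],[-sl,0,cl]])
def w(p,P): return rot(p[2],p[3])@(np.array(P)/1000)+[p[0],p[1],0]
def proj(n,X):
    q=C[n]["K"]@(np.array(C[n]["R"])@X+C[n]["t"]); return q[:2]/q[2]
pts={"top":(0,-237.5,321.8),"foot":(111.7,119.5,118),"FL":(65,-180,132),"RL":(65,160,132),"FR":(-65,-180,132),"RR":(-65,160,132)}
obs={"scene":{"top":(109,38),"foot":(538,281),"FL":(203,238),"RL":(575,231),"FR":(212,150),"RR":(558,140)},
"top":{"top":(714,30),"foot":(248,33),"RL":(210,88),"FL":(580,45),"FR":(602,174),"RR":(226,215)}}
O={n:{k:np.array([145+u/3,(165 if n=="scene" else 160)+v/2.9]) for k,(u,v) in d.items()} for n,d in obs.items()}
res=lambda p:np.concatenate([proj(n,w(p,pts[k]))-O[n][k] for n in O for k in O[n]])
r=least_squares(res,[0.6,0,0,.11],loss="soft_l1")
if __name__=="__main__":
    print(np.round(r.x,4)); i=0
    for n in O:
        for k in O[n]: print(n,k,np.round(res(r.x)[i:i+2],1)); i+=2
    p=r.x
    for k,P in dict(steerer=(0,-241,297),tread=(0,262,178),pivot=(83,30,118),leg=(83+65*np.sin(.31),30+65*np.cos(.31),118),foot=(111.7,119.5,118),fh=(0,-265,75),rh=(0,265,75)).items():
        print(k,np.round(w(p,P),4), "upright",np.round(w([*p[:3],0],P),4))
    np.save("pose.npy",p)
E
python3 fit.py
```

```text
[ 0.5052 -0.0438  0.1216  0.1182]
scene top [-0.6 -0.3]
scene foot [-0.6  0.1]
scene FL [-3.3  1. ]
scene RL [1.  0.1]
scene FR [-3.5 -2.8]
scene RR [ 1.7 -2.4]
top top [-0.3  0.1]
top foot [-0.7  0. ]
top RL [-2.3 -2.4]
top FL [ 0.8 -2. ]
top FR [1.3 0.5]
top RR [-3.5  1.8]
steerer [ 0.5692 -0.2787  0.2949] upright [ 0.5345 -0.283   0.297 ]
tread [0.4943 0.2189 0.1768] upright [0.4735 0.2163 0.178 ]
pivot [ 0.5972 -0.0023  0.1074] upright [ 0.584  -0.0039  0.118 ]
leg [0.6093 0.0615 0.1051] upright [0.5962 0.0599 0.118 ]
foot [0.6147 0.09   0.104 ] upright [0.6016 0.0884 0.118 ]
fh [ 0.5462 -0.3057  0.0745] upright [ 0.5374 -0.3068  0.075 ]
rh [0.4819 0.2204 0.0745] upright [0.4731 0.2193 0.075 ]
```

Fit is good: steerer top and stand foot are within 1 px, lean 0.118 against 0.11 given. Next I twist the tool to align with the scooter (tool x = rear, y = left, z = down), shut the fingers and raise a little.

>>> send_rows --moves '[255,0,0,-0.5,0.115,255,0,0,-0.5,0.115,255,0,0,-0.5,0.115,255,0,0,-0.5,0.115,255,0,0,-0.5,0.115,255,0,0,-0.5,0.115,255,0,0,-0.5,0.115,255,0,0,-0.5,0.115,255,0,0,-0.5,0.115,255,0,0,0,0]'

```text
clock: 0.93
position: [0.2609, 0.5957, 0.2511]
orientation: [180.0, -0.0, 96.9]
force: [0.4, 0.9, 0.2]
opening: 0.0303
```

```bash
cat > go.py <<'E'
import sys,numpy as np
from scipy.spatial.transform import Rotation as Ro
from fit import w,proj,O,C
from plant import arm
p=np.load("pose.npy")
def delta(T):
    s=arm.get_state(); R=Ro.from_euler("xyz",s["orientation"],degrees=True).as_matrix()
    return np.round(100*R.T@(np.array(T)-s["position"]),2)
E
python3 - <<'E'
from go import *
print(arm.get_state()["orientation"])
t=w(p,(0,262,178)); print("tread px scene crop",(proj("scene",t)-[145,165])*[3,2.9],"top crop",(proj("top",t)-[145,160])*[3,2.9]+[0,348])
print("to 30mm above tread",delta(t+[0,0,.03]))
# bystanders on plane z=0 rough: bottle base top-view
def ray(n,px,z):
    c=C[n];R=np.array(c["R"]);o=-R.T@c["t"];d=R.T@np.linalg.solve(c["K"],[*px,1]);return o+d*(z-o[2])/d[2]
for k,v in dict(bottle=(230,250),driver=(340,214),dish=(432,202),tin=(518,180),spanner=(415,366),ring=(518,345)).items(): print(k,np.round(ray("top",np.array(v)/1.42,0),3))
E
```

```text
[ 1.79960262e+02 -4.64451106e-02  9.69423073e+01]
tread px scene crop [687.7756433  142.68747223] top crop [ 78.74467547 498.92806991]
to 30mm above tread [-40.23  18.61   4.42]
bottle [0.622 0.293 0.   ]
driver [0.701 0.065 0.   ]
dish [ 0.729 -0.13   0.   ]
tin [ 0.779 -0.315  0.   ]
spanner [ 0.383 -0.093  0.   ]
ring [ 0.426 -0.306  0.   ]
```

>>> send_rows --moves '[255,-2.5,1.16,0,0,255,-2.5,1.16,0,0,255,-2.5,1.16,0,0,255,-2.5,1.16,0,0,255,-2.5,1.16,0,0,255,-2.5,1.16,0,0,255,-2.5,1.16,0,0,255,-2.5,1.16,0,0,255,-2.5,1.16,0,0,255,-2.5,1.16,0,0,255,-2.5,1.16,0,0,255,-2.5,1.16,0,0,255,-2.5,1.16,0,0,255,-2.5,1.16,0,0,255,-2.5,1.16,0,0,255,-2.5,1.16,0,0,255,-0.2,0,1.1,0,255,0,0,1.1,0,255,0,0,1.1,0,255,0,0,1.1,0]'

```text
clock: 2.6
position: [0.4931, 0.22, 0.2045]
orientation: [-179.9, -0.0, 97.2]
force: [0.1, -0.3, 1.0]
opening: 0.0007
```

>>> send_rows --moves '[255,0,0,0,0,255,0,0,0.5,0,255,0,0,0.5,0,255,0,0,0.5,0,255,0,0,0.5,0,255,0,0,0,0,255,0,0,0,0]'

```text
clock: 3.18
position: [0.4941, 0.2192, 0.1862]
orientation: [-180.0, 0.0, 97.1]
force: [-0.1, -0.4, -0.0]
opening: 0.0007
```

>>> send_rows --moves '[255,0,0,0.4,0,255,0,0,0.4,0,255,0,0,0.3,0,255,0,0,0,0]'

```text
clock: 3.52
position: [0.4941, 0.2192, 0.1749]
orientation: [-180.0, -0.0, 97.0]
force: [0.8, -0.0, 1.5]
opening: -0.0
```

>>> send_rows --moves '[255,0,0,0.3,0,255,0,0,0.2,0,255,0,0,0,0,255,0,0,0,0]'

```text
clock: 3.85
position: [0.4944, 0.2197, 0.1709]
orientation: [180.0, -0.1, 97.1]
force: [-1.8, 2.8, 3.5]
opening: 0.0008
```

>>> send_rows --moves '[255,0,0,0.2,0,255,0,0,0.2,0,255,0,0,0,0,255,0,0,0,0]'

```text
clock: 4.18
position: [0.4944, 0.2199, 0.167]
orientation: [180.0, -0.1, 97.0]
force: [-2.0, 3.7, 5.4]
opening: 0.0005
```

>>> send_rows --moves '[255,0,0,0.2,0,255,0,0,0,0,255,0,0,0,0]'

```text
clock: 4.43
position: [0.4944, 0.2201, 0.1653]
orientation: [180.0, -0.1, 97.1]
force: [-2.9, 4.5, 7.2]
opening: 0.0003
```

>>> send_rows --moves '[255,0,0,0.2,0,255,0,0,0,0,255,0,0,0,0,255,0,0,0,0]'

```text
clock: 4.77
position: [0.4947, 0.2202, 0.1646]
orientation: [179.9, -0.1, 97.1]
force: [-6.7, 3.6, 13.1]
opening: 0.0004
```

The force jumped from 7 to 13 N within 0.7 mm, so the pedal is on its stop. I press 1 mm more, hold, then lift off.

>>> send_rows --moves '[255,0,0,0.1,0,255,0,0,0,0,255,0,0,0,0,255,0,0,0,0]'

```text
clock: 5.1
position: [0.4948, 0.2203, 0.1644]
orientation: [179.9, -0.1, 97.1]
force: [-6.7, 3.8, 16.5]
opening: 0.0007
```

>>> send_rows --moves '[255,0,0,-0.3,0,255,0,0,-0.4,0,255,0,0,-0.6,0,255,0,0,-1,0,255,0,0,-2,0,255,0,0,-2,0,255,0,0,0,0]'

```text
clock: 5.68
position: [0.4963, 0.2193, 0.2285]
orientation: [179.6, -0.0, 97.0]
force: [0.5, 0.3, 1.0]
opening: 0.0003
```

Run:
```python
from go import *
import cv2
for th in (0,.2,.4,.6,.8,1.0,1.1):
    # contact on the leg's upper side 60 mm from pivot (in-plane 62), finger front edge 8 mm ahead of TCP
    P=np.array([83+19.8,30+62*np.cos(th)+6.5*np.sin(th)+8*min(1,th/.2),118-62*np.sin(th)+6.5*np.cos(th)])
    print(th,np.round(w(p,P),4),delta(w(p,P)))
im=arm.snapshot("scene"); cv2.imwrite("pics/s1.png",cv2.resize(im[150:290,140:420,::-1],None,fx=2.8,fy=2.8,interpolation=cv2.INTER_CUBIC))
d=cv2.absdiff(im,np.load("scene0.npy"))[200:275,145:330].mean(); print("diff front/deck region",d)
```

```text
0 [0.61   0.0617 0.1115] [-17.03   9.27  11.76]
0.2 [0.6075 0.0696 0.0992] [-16.23   9.12  13.  ]
0.4 [0.6064 0.067  0.087 ] [-16.47   8.97  14.21]
0.6 [0.6057 0.0621 0.0756] [-16.95   8.82  15.35]
0.8 [0.6053 0.055  0.0654] [-17.65   8.69  16.37]
1.0 [0.6054 0.046  0.0567] [-18.54   8.58  17.23]
1.1 [0.6055 0.041  0.0531] [-19.04   8.54  17.6 ]
diff front/deck region 1.6385105105105104
```

>>> send_rows --moves '[255,-2.0,1.15,0,0,255,-2.0,1.15,0,0,255,-2.0,1.15,0,0,255,-2.1,1.15,0,0,255,-2.1,1.15,0,0,255,-2.1,1.15,0,0,255,-2.1,1.15,0,0,255,-2.1,1.15,0,0,255,0,0,0,0,255,0,0,2,0,255,0,0,2,0,255,0,0,2,0,255,0,0,2,0,255,0,0,1.5,0,255,0,0,0.5,0,255,0,0,0,0,255,0,0,0,0]'

```text
clock: 7.15
position: [0.6055, 0.067, 0.1243]
orientation: [-180.0, -0.0, 97.1]
force: [-0.4, 0.9, -0.7]
opening: 0.0005
```

Run:
```python
from go import *
import cv2
s=arm.get_state();print(s["position"],s["force"])
im=[arm.snapshot(n)[:,:,::-1] for n in("scene","top")]
f=lambda x:cv2.resize(x,None,fx=4,fy=4,interpolation=cv2.INTER_CUBIC)
cv2.imwrite("pics/s2.png",np.vstack([f(im[0][205:280,230:400]),f(im[1][140:210,170:340])]))
```

```text
[0.60551009 0.06701404 0.12428789] [-0.40286718  0.87362853 -0.70734202]
```

View pics/s2.png

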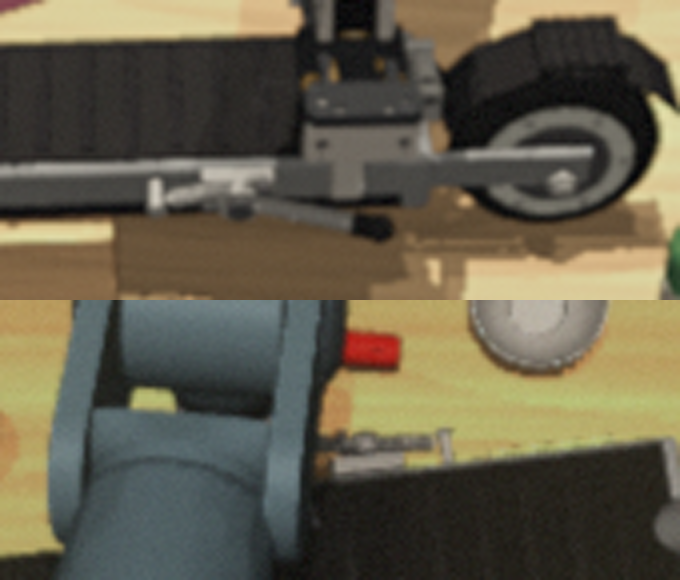

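The fingers hang just over the leg (crop (350,195); leg from (240,205) to ball (375,226)), clear of the deck. Now I press down.

>>> send_rows --moves '[255,0,0.2,0.5,0,255,0,0,0.5,0,255,0,0,0.4,0,255,0,0,0.3,0,255,0,0,0,0]'

```text
clock: 7.67
position: [0.6079, 0.0671, 0.1074]
orientation: [180.0, -0.0, 97.0]
force: [-0.2, 0.0, 3.9]
opening: 0.0009
```

>>> send_rows --moves '[255,0,0,0.4,0,255,0,0,0.4,0,255,0,0,0.4,0,255,0,0,0.4,0,255,0,0,0,0]'

```text
clock: 8.08
position: [0.6077, 0.0669, 0.0906]
orientation: [-180.0, -0.0, 97.0]
force: [0.5, -0.0, 3.5]
opening: 0.0006
```

Contact holds at 3.5 to 4 N, so the leg is swinging. I follow the arc.

>>> send_rows --moves '[255,0,0,0.4,0,255,-0.16,0,0.38,0,255,-0.16,0,0.38,0,255,-0.16,0,0.38,0,255,-0.23,0,0.34,0,255,-0.23,0,0.34,0,255,-0.23,0,0.34,0,255,0,0,0,0]'

```text
clock: 8.75
position: [0.6086, 0.0549, 0.0645]
orientation: [-179.9, -0.0, 97.0]
force: [0.3, -0.4, -0.2]
opening: 0.0006
```

>>> send_rows --moves '[255,-0.3,0,0.3,0,255,-0.3,0,0.3,0,255,-0.3,0,0.3,0,255,-0.25,0,0.2,0,255,0,0,0,0]'

```text
clock: 9.17
position: [0.6104, 0.0434, 0.0542]
orientation: [-180.0, -0.0, 97.0]
force: [0.6, -0.3, -0.4]
opening: -0.0001
```

Run:
```python
from go import *
import cv2
s=arm.get_state();print(s["position"],s["force"])
im=arm.snapshot("scene")[:,:,::-1]
cv2.imwrite("pics/s3.png",cv2.resize(im[165:285,145:405],None,fx=3,fy=3,interpolation=cv2.INTER_CUBIC))
```

```text
[0.61037605 0.04341988 0.05421861] [ 0.59210965 -0.27947258 -0.392234  ]
```

View pics/s3.png

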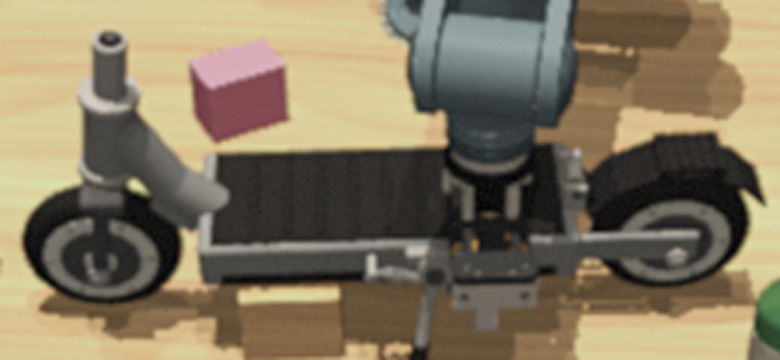

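The stand is down (ball at (420,350)), and the scooter still leans on the block unmoved. I rise, opening the fingers only once high, and cross to above the steerer.

>>> send_rows --moves '[255,0.3,0,-1.5,0,255,0,0,-2.5,0,255,0,0,-2.5,0,255,0,0,-2.5,0,255,0,0,-2.5,0,255,0,0,-2.5,0,255,0,0,-2.5,0,255,0,0,-2.5,0,0,0,0,-2.5,0,0,0,0,-2.5,0,0,0,0,-2.5,0,0,0,0,-2.5,0,0,0,0,-2.5,0,0,0,0,-1.5,0,0,0,0,0,0]'

```text
clock: 10.47
position: [0.6116, 0.047, 0.3898]
orientation: [179.6, 0.1, 97.1]
force: [-0.6, 0.1, 0.7]
opening: 0.0436
```

Run:
```python
from go import *
import cv2
st=w(p,(0,-241,297)); print(st,arm.get_state()["position"])
# recheck tube top by triangulation now
a,b=w(p,(0,-237.5,321.8)),0
print("over steerer (tcp .385):",delta([st[0],st[1],.385]), "tube top",a)
im=[arm.snapshot(n) for n in("scene","top")]
d=cv2.absdiff(im[0],np.load("scene0.npy"))[170:235,150:215]; print("change at steerer",d.mean())
```

```text
[ 0.56923607 -0.27872363  0.29492886] [0.61158479 0.04697094 0.38982496]
over steerer (tcp .385): [-31.8   -8.21   0.47] tube top [ 0.57171361 -0.27489481  0.31955592]
change at steerer 1.7027218934911243
```

>>> send_rows --moves '[0,-2.45,-0.63,0,0,0,-2.45,-0.63,0,0,0,-2.45,-0.63,0,0,0,-2.45,-0.63,0,0,0,-2.45,-0.63,0,0,0,-2.45,-0.63,0,0,0,-2.45,-0.63,0,0,0,-2.45,-0.63,0,0,0,-2.45,-0.63,0,0,0,-2.45,-0.63,0,0,0,-2.45,-0.63,0,0,0,-2.45,-0.63,0,0,0,-2.45,-0.63,0,0,0,0,0,0,0,0,0,0,0,0]'

```text
clock: 11.82
position: [0.5673, -0.2797, 0.3822]
orientation: [-179.8, -0.2, 96.9]
force: [-1.1, 0.9, 0.2]
opening: 0.0937
```

Run:
```python
from go import *
import cv2
st=w(p,(0,-241,297)); s=arm.get_state(); print(s["position"],s["opening"])
print("to grasp +5mm:",delta(st+[0.0006,0,.005-.0188]))
im=arm.snapshot("wrist")
c=arm.camera_model("wrist"); 
X=np.array(c["R"])@w(p,(0,-237.5,321.8))+c["t"]; r=np.hypot(X[0],X[1]);th=np.arctan2(r,X[2]);K=np.array(c["K"])
print("predicted tube top px",K[0,2]+K[0,0]*th*X[0]/r,K[1,2]+K[1,1]*th*X[1]/r)
cv2.imwrite("pics/w1.png",im[:,:,::-1])
```

```text
[ 0.56733737 -0.27965444  0.38221286] 0.09372766552895996
to grasp +5mm: [ 0.03  0.29 10.11]
predicted tube top px 285.07698375847485 224.314613324688
```

View pics/w1.png

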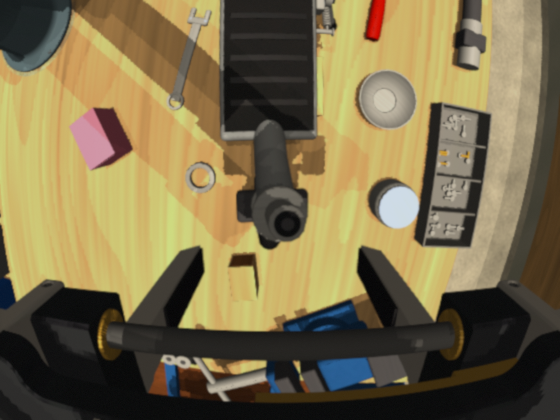

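The tube top is seen at (287,222) and predicted at (285,224), and it stands between the fingers. I descend and close.

>>> send_rows --moves '[0,0,0.2,1,0,0,0,0,1.5,0,0,0,0,1.5,0,0,0,0,1.5,0,0,0,0,1.5,0,0,0,0,1.0,0,0,0,0,1.0,0,0,0,0,0.6,0,0,0,0,0.2,0,0,0,0,0,0,0,0,0,0,0]'

```text
clock: 12.78
position: [0.5704, -0.2791, 0.2876]
orientation: [180.0, 0.0, 97.1]
force: [0.0, -0.8, -0.1]
opening: 0.0938
```

>>> send_rows --moves '[255,0,0,0,0,255,0,0,0,0,255,0,0,0,0,255,0,0,0,0,255,0,0,0,0,255,0,0,0,0,255,0,0,0,0,255,0,0,0,0,255,0,0,0,0,255,0,0,0,0,255,0,0,0,0,255,0,0,0,0]'

```text
clock: 13.78
position: [0.5697, -0.2791, 0.2868]
orientation: [-179.9, 0.0, 97.0]
force: [-1.2, -0.3, 0.7]
opening: 0.0315
```

Run:
```python
from go import *
s=arm.get_state(); print(s["position"],s["opening"],s["force"],s["ft_torque"])
st0=w(p,(0,-241,302));
for l in (p[3],.06,.03,0,-.01): print(l,delta(w([*p[:3],l],(0,-241,302))-st0+s["position"]))
```

```text
[ 0.56966854 -0.27909501  0.28678536] 0.03151422419693471 [-1.15166635 -0.28583296  0.71106855] [-0.17069462  0.80898852 -0.06673307]
0.11816632369708042 [0. 0. 0.]
0.06 [ 0.   -1.75 -0.15]
0.03 [ 0.   -2.65 -0.19]
0 [ 0.   -3.56 -0.21]
-0.01 [ 0.   -3.86 -0.2 ]
```

Gripped (opening 31.5 mm). Now I swing upright slowly along the arc.

>>> send_rows --moves '[255,0,-0.15,-0.015,0,255,0,-0.25,-0.02,0,255,0,-0.25,-0.02,0,255,0,-0.25,-0.02,0,255,0,-0.25,-0.02,0,255,0,-0.25,-0.02,0,255,0,-0.25,-0.02,0,255,0,-0.25,-0.02,0,255,0,0,0,0,255,0,0,0,0]'

```text
clock: 14.62
position: [0.5511, -0.2815, 0.289]
orientation: [180.0, 0.0, 97.0]
force: [0.3, -0.5, 3.3]
opening: 0.0297
```

>>> send_rows --moves '[255,0,-0.25,-0.01,0,255,0,-0.25,-0.01,0,255,0,-0.25,-0.01,0,255,0,-0.25,-0.01,0,255,0,-0.25,0,0,255,0,-0.2,0,0,255,0,-0.1,0,0,255,0,0,0,0,255,0,0,0,0,255,0,0,0,0,255,0,0,0,0,255,0,0,0,0]'

```text
clock: 15.62
position: [0.5361, -0.2832, 0.2892]
orientation: [180.0, 0.0, 97.1]
force: [3.5, -0.6, 6.0]
opening: 0.0297
```

Run:
```python
from go import *
import cv2
s=arm.get_state(); print(s["position"],s["opening"],s["force"],s["ft_torque"])
im=[arm.snapshot(n)[:,:,::-1] for n in("scene","top")]
f=lambda x:cv2.resize(x,None,fx=3,fy=2.9,interpolation=cv2.INTER_CUBIC)
cv2.imwrite("pics/s4.png",np.vstack([f(im[0][165:285,145:405]),f(im[1][160:245,145:405])]))
for n in O:
  for k in("foot","FL","RL","FR","RR"): pass
q=[*p[:3],0]
for nm,P in dict(FL=(65,-180,132),RL=(65,160,132),FR=(-65,-180,132),RR=(-65,160,132),foot=(111.7,30-89.5*.178,118-89.5*.984)).items():
  print(nm,[np.round((proj(n,w(l,P))-[145,165 if n=="scene" else 160])*[3,2.9]+[0,0 if n=="scene" else 348]) for l in(q,p) for n in("scene","top")])
```

```text
[ 0.53614937 -0.28323487  0.28922175] 0.02968897249477211 [ 3.46673559 -0.55067674  5.95923239] [-0.02132336 -1.60852709  0.07359277]
FL [array([193., 223.]), array([586., 401.]), array([193., 241.]), array([582., 387.])]
RL [array([577., 213.]), array([203., 444.]), array([578., 231.]), array([203., 429.])]
FR [array([203., 138.]), array([607., 542.]), array([202., 142.]), array([606., 523.])]
RR [array([561., 129.]), array([218., 587.]), array([563., 133.]), array([215., 568.])]
foot [array([415., 334.]), array([364., 398.]), array([415., 346.]), array([364., 398.])]
```

View pics/s4.png

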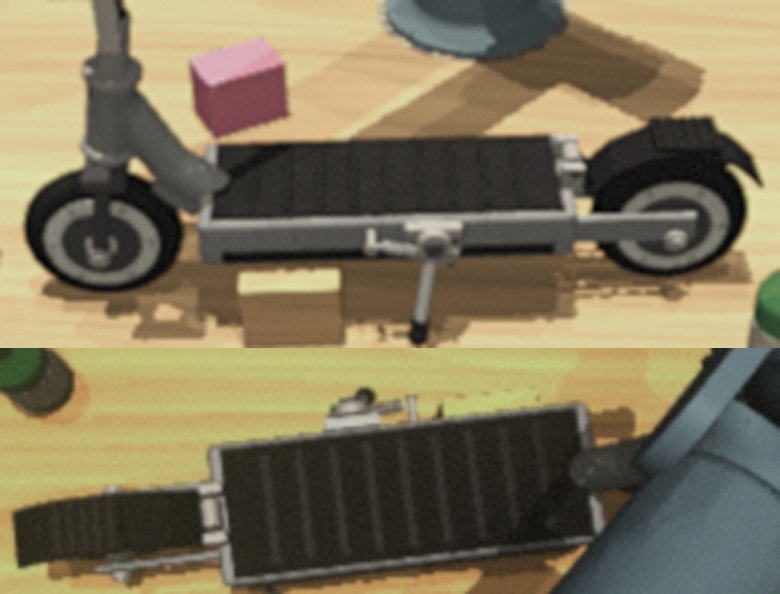

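The scooter is upright: deck edge FL/RL rose 18 px, from 238/231 to 220/213, which matches the prediction for zero lean. The stand ball is at (419,331) (predicted (415,334)), the block shows a gap below the deck, and the pedal is at rest. A short settle, then I hand in.

>>> send_rows --moves '[255,0,0,0,0,255,0,0,0,0,255,0,0,0,0,255,0,0,0,0,255,0,0,0,0,255,0,0,0,0]'

```text
clock: 16.22
position: [0.536, -0.2832, 0.2892]
orientation: [180.0, 0.0, 97.1]
force: [3.2, -1.3, 5.9]
opening: 0.0293
```

Run:
```python
from go import *
s=arm.get_state(); print(s["clock"],s["position"],s["opening"],s["force"],np.abs(s["joint_velocities"]).max())
print(arm.finish_job())
```

```text
16.2167 [ 0.53604589 -0.28324848  0.28921088] 0.029318126715830947 [ 3.22134814 -1.27346445  5.9446684 ] 0.10911374563197504
the job is handed in; nothing more can be done
None
```

The job is handed in at 16.2 s, with the arm still holding the scooter upright by the steerer; no verdict was reported.

- **Pedal:** I pressed the fender pedal until the force jumped from 7 to 16 N within a millimetre, which I took as its stop, then let it back.
- **Stand:** I swung the leg down along its arc. It snapped past its spring, and the picture showed it down with the scooter still leaning on the block.
- **Steerer:** I gripped it about 10 mm above its centre and brought the scooter upright.

The last picture showed:
- Lean close to zero, judged from the deck edge shift in both views; I made no new pose fit.
- The block visibly clear of the deck, the pedal at rest, the stand down and both wheels where they were.

The last readings were steady: finger opening 29 mm and about 6 N downward push on the scooter. The first pose fit gave a lean of 0.118 rad against the stated 0.11, and some deck corners missed by up to about 4 px; the steerer top and stand ball fitted within 1 px. I did not re-measure the bystanders after the moves, and no check failed.

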